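# Set the work lamp in its charging dock

## Task

Put the orange work lamp on charge: lower it upright into the dished cup of the charging dock, letting go only when its rounded base is well down in the cup, so that it settles centred, upright and fully home. Leave the blue lamp standing where it is.

Things in the scene. Friction and masses are not known exactly. Their poses are not given: they have to be found in the camera images.
- orange_lamp: Lamp to charge: round, upright, 110 mm tall, 0.25 kg. Orange cylinder 46 mm across from 24 to 82 mm above the foot (grip here from above, best at 60 to 80 mm); above it a white diffuser 40 mm wide, then a black cap 42 mm wide. Below 24 mm a black base rounds in to a flat foot 30 mm across. Origin: centre of the foot's underside; z up along the lamp. Yaw does not matter.
- blue_lamp: A second lamp of the same shape and size with a blue body, standing upright on the table; to be left alone. Origin: centre of the foot's underside; z up.
- dock_seat (a point): Centre of the inner floor of the dock's cup, 13 mm above the table; z up. The fixed dock: black round plate 92 mm across, 10 mm high, bearing a grey flared cup like an egg cup, inside 35 mm across at the floor, 66 mm at the rim 26 mm higher; rim 75 mm across outside. Its steep wall guides the lamp's base to the middle; fully home, the lamp's origin is at this point.
Not all that is in view belongs to the job. Leave any purple look-alike of the orange_lamp alone.

How it is judged:
By the outcome, as a careful person would: the job done as asked, in the order asked, and still so for the second after the job is handed in, with the robot touching nothing.
It also fails if it takes over 40 s, if anything falls off the work surface, if the arm or the gripper's body presses on something with over 40 N, if the wrist force passes 120 N, or if a joint passes its speed limit or range.

## Robot

A 6-joint arm with a two-finger parallel gripper is mounted at the origin on a cart in front of the work surface, level with it; the furniture and walls round the work are solid. World frame = base frame: x ahead of the robot, y to its left, z up, the work surface at z = 0. Lengths are in m, angles in rad, forces in N, time in s.
With the tool pointing down it reaches from about 0.325 to 0.9 m from the base axis. Payload 6.1 kg.
Tool frame: the origin (TCP) lies at the centre of the arm's flange, where the gripper is bolted on; the fingertips stand 173 mm ahead of it and the grasp point (between the pads) lies 155 mm ahead of it; z points along the fingers, y is the line along which they close (so a half turn about z gives the same grasp; the last joint's range is limited). The gripper opens to 85 mm and grips with 20 to 120 N. Pads are 22 mm wide; open, the fingers measure 114 mm over their backs; the gripper's body (76 mm by 85 mm) begins 54 mm behind the grasp point. The pads swing forward as they close: fully open they stand 13 mm farther back than shut.
Start: joints at [-1.285, 0.22, 1.526, -0, 1.395, -0.126], TCP at [0.25, -0.573, 0.405] pointing down, gripper open.
Joint ranges: [-2.98, 2.98], [-0.91, 2.08], [0.09, 2.57], [-1.24, 4.39], [0.2, 2.65], [-2.68, 2.68]. Speed limits (rad/s): [2.57, 2.57, 3.01, 3.14, 3.14, 3.14].

## Interface

Orientations are given as a rotation vector (axis times angle).
In Python, from workcell import status, imaging, order gives the robot as it stands.
- The arm moves only by the shell command python3 -m pendant 'ROWS' [FORCE]. ROWS is JSON, a list of rows, each a list of 3 entries, a list of its own where there are three numbers: the shift along the tool's x, y, z in m, then the turn about the tool's z in degrees, then the gripper command: -1 is fully open, 1 is shut, values between are in proportion. In form: [[[dx, dy, dz], spin, gripper], ...]. A call has exactly 5 rows; each row is the pose to reach, as a shift and turn from the pose commanded when the call began, along the tool's axes at that moment; what a row does not reach only later rows make up. A row lasts 1/10 s, in which the tool goes at most 50 mm and 8.59 degrees, less where a joint would pass 70% of its speed; a pose out of reach is approached as far as the arm can. A call with a gripper value outside its range is refused whole. The fingers move at their own pace and stop on an object; FORCE is the grip in N (left out, the last holds). Time passes only in rows, so rows that repeat a pose let the fingers close, or fill a call up. It gives the time, the measured TCP pose, the force, the opening and the grip force at its end, in the units of the state.
- status.get_obs(): the state, without advancing time (a new reading comes with each control period).
- imaging.get_image(name): name is "scene" or "top" or "wrist"; returns a dict with "pixels" (400x640x3 uint8, red, green, blue), "z_map" (400x640 float32, m along the optical axis (not along the pixel's ray), 0 where there is no reading), "camera_matrix" (3x3 intrinsics, pixels), "extrinsics" (4x4, takes a point from camera to world coordinates); the wrist camera has in their place "tool_from_camera" (4x4, takes a point from camera to tool coordinates, whose origin is the TCP and whose axes are the flange's). Camera axes: x right, y down, z forward; pixel columns grow to the right and rows downward; lengths in m; the calibration is good to about 2 mm. A picture is of the moment at which its call begins: read the wrist's pose just before it.
- order.sign_off(): hands the job in; it is judged then, once.
The state is a dict: "t": time; "joint_pos": joint angles; "qd": joint speeds; "effort": joint torques, N m; "tool_pos": TCP position; "tool_rot": TCP orientation; "force": force on the tool from outside, world axes, zero at the start; "torque": the same for the moment, N m; "opening": finger opening in m; "grasp_force": force on a finger pad.
Only numpy, scipy, OpenCV 4.12 (cv2) and the standard library are available. Lean on these libraries where they do the work, as an engineer would, in place of code of your own. Each camera call takes 0.05 s, during which the arm holds its last target. There are 200 camera calls.

## Working session

There is one attempt and no reset: what is moved stays moved. The work goes in short steps, Python scripts to look and compute and a shell command to move; the robot and the scene stay as the last step left them, time stands still between calls to the robot, and variables do not carry over. Pictures are saved under pics/ and viewed, at most 10 in all, crops included, and the job is handed in when it is done.

```bash
mkdir -p pics && cat > h.py <<'E'
import numpy as np, cv2
from workcell import status, imaging, order
from scipy.spatial.transform import Rotation as R
def tcp():
    s=status.get_obs(); T=np.eye(4); T[:3,:3]=R.from_rotvec(s["tool_rot"]).as_matrix(); T[:3,3]=s["tool_pos"]; return T,s
def shot(n,f=None):
    T,s=tcp(); d=imaging.get_image(n)
    d["E"]=T@d["tool_from_camera"] if n=="wrist" else d["extrinsics"]
    if f: cv2.imwrite("pics/"+f,d["pixels"][:,:,::-1])
    return d
def ray(d,u,v,z):
    K=d["camera_matrix"];E=d["E"]; r=E[:3,:3]@np.linalg.inv(K)@[u,v,1]; c=E[:3,3]
    return c+r*(z-c[2])/r[2]
def pts(d):
    K=d["camera_matrix"];E=d["E"];v,u=np.mgrid[:400,:640];Z=d["z_map"]
    P=np.stack([(u-K[0,2])/K[0,0]*Z,(v-K[1,2])/K[1,1]*Z,Z],-1)
    return P@E[:3,:3].T+E[:3,3]
def blobs(d,lo,hi,amin=60):
    m=cv2.inRange(cv2.cvtColor(d["pixels"],cv2.COLOR_RGB2HSV),lo,hi)
    n,l,st,c=cv2.connectedComponentsWithStats(m)
    return [(l==i,st[i],c[i]) for i in range(1,n) if st[i,4]>=amin]
E
python3 - <<'E'
from h import *
a=shot("scene","s1.png");b=shot("top","t1.png")
T,s=tcp();print(s["t"],T.round(3))
for n,d in(("scene",a),("top",b)):
  P=pts(d)
  for nm,lo,hi in(("or",(5,130,80),(20,255,255)),("blue",(95,120,50),(125,255,255)),("purple",(126,70,40),(160,255,255))):
    for m,st,c in blobs(d,lo,hi):
      q=P[m&(d["z_map"]>0)]; print(n,nm,st,c.round(),np.median(q,0).round(3),q.min(0).round(3),q.max(0).round(3))
E
```

```text
0.1 [[ 0.916  0.4   -0.     0.25 ]
 [ 0.4   -0.916  0.002 -0.573]
 [ 0.    -0.002 -1.     0.404]
 [ 0.     0.     0.     1.   ]]
scene or [ 83  46  24  22 143] [92. 56.] [1.692 0.198 0.048] [1.66  0.152 0.017] [1.75  0.239 0.074]
scene or [414  66  32   5 126] [430.  68.] [ 0.88  -0.707  0.026] [ 0.803 -0.754  0.023] [ 0.928 -0.624  0.059]
scene or [538  96  39  38 421] [556. 113.] [0.106 0.051 0.367] [0.083 0.02  0.359] [0.128 0.067 0.371]
scene or [575 104  49  35 427] [599. 121.] [0.072 0.039 0.368] [0.047 0.015 0.361] [0.098 0.055 0.371]
scene or [523 128  25  23 147] [534. 139.] [0.106 0.078 0.35 ] [0.095 0.071 0.339] [0.114 0.087 0.355]
scene or [548 134  81  43 747] [590. 155.] [0.057 0.066 0.349] [0.032 0.051 0.338] [0.097 0.078 0.359]
scene or [305 191  25   9  66] [317. 196.] [0.449 0.084 0.081] [0.442 0.055 0.078] [0.481 0.096 0.083]
scene or [306 197  24  26 434] [317. 210.] [0.448 0.087 0.051] [0.441 0.055 0.023] [0.474 0.096 0.077]
scene or [507 302  32  29 194] [524. 318.] [ 0.091 -0.038  0.011] [ 0.077 -0.08   0.009] [ 0.1   -0.007  0.014]
scene or [500 326  26  22 15
[... 1321 characters left out ...]
71.] [ 0.614 -1.042  0.007] [ 0.534 -1.178 -0.003] [ 0.706 -0.865  0.042]
scene purple [262 155  24  47 823] [273. 180.] [0.559 0.112 0.069] [ 0.549 -0.005  0.002] [0.724 0.127 0.111]
top blue [160  87  42  29 206] [190. 108.] [0.647 0.294 0.112] [0.636 0.278 0.096] [0.695 0.356 0.118]
top blue [206 122  15  35 232] [213. 137.] [0.613 0.282 0.012] [0.572 0.267 0.007] [0.643 0.296 0.083]
top blue [161 133  42  22 674] [182. 142.] [0.589 0.317 0.109] [0.566 0.278 0.092] [0.605 0.356 0.114]
top blue [238 172  20  21 123] [251. 184.] [0.506 0.188 0.081] [0.492 0.183 0.045] [0.531 0.211 0.11 ]
top purple [285 137  23  25 460] [296. 149.] [0.571 0.1   0.109] [0.553 0.081 0.044] [0.594 0.122 0.115]
```

View pics/s1.png

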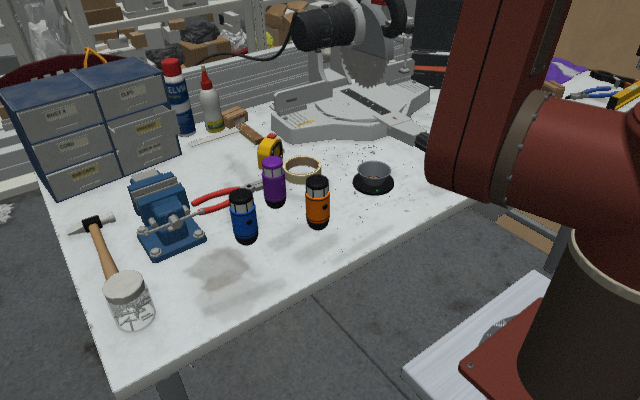

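View pics/t1.png

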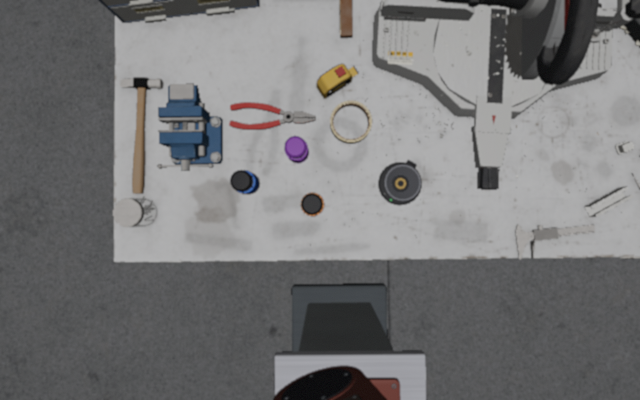

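Orange candidates: the orange lamp in scene at (317,203) and top at (312,204), the purple look-alike in scene at (273,181) and top at (296,149), and the blue lamp in scene at (244,217) and top at (244,181). Only the first has an orange body. The dock is in scene at (374,178) and top at (401,183).

```bash
python3 - <<'E'
from h import *
a=shot("scene");b=shot("top")
c=np.hstack([cv2.resize(a["pixels"][150:250,210:310+90],(760//2,200)),cv2.resize(b["pixels"][120:220,230:430],(400,200))])
cv2.imwrite("pics/c1.png",c[:,:,::-1])
P=pts(b)
g=b["pixels"].max(2)
def cap(u,v,z,r=14):
    m=np.zeros(g.shape,bool);m[v-r:v+r,u-r:u+r]=1
    q=m&(P[:,:,2]>z-.006)&(P[:,:,2]<z+.01)
    vv,uu=np.nonzero(q);pc=((uu.min()+uu.max())/2,(vv.min()+vv.max())/2)
    print(u,v,q.sum(),pc,ray(b,*pc,z).round(4),P[q].mean(0).round(4))
cap(312,204,.11);cap(242,181,.11);cap(296,149,.11)
cap(401,183,.039,28)
cap(401,183,.010,28)
E
```

```text
312 204 382 (np.float64(311.5), np.float64(203.5)) [0.4678 0.0724 0.11  ] [0.4675 0.0724 0.1092]
242 181 379 (np.float64(240.5), np.float64(180.5)) [0.5127 0.2053 0.11  ] [0.513  0.205  0.1092]
296 149 372 (np.float64(294.5), np.float64(146.5)) [0.5754 0.1031 0.11  ] [0.5759 0.1025 0.1092]
401 183 319 (np.float64(402.5), np.float64(182.5)) [ 0.5091 -0.1113  0.039 ] [ 0.5099 -0.1139  0.0373]
401 183 899 (np.float64(397.0), np.float64(180.0)) [ 0.5163 -0.1052  0.01  ] [ 0.5096 -0.1057  0.011 ]
```

View pics/c1.png

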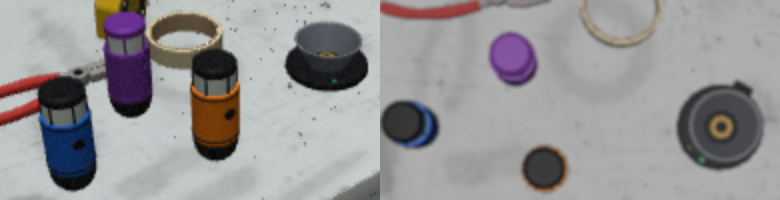

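Target confirmed: the orange-bodied lamp is at world (0.468, 0.072), and the dock is near (0.509, -0.108). I'm moving over the lamp now.

```bash
python3 -m pendant '[[[0.015,-0.016,0],0,-1],[[0.04,-0.044,0],0,-1],[[0.067,-0.074,0],0,-1],[[0.094,-0.103,0],0,-1],[[0.12,-0.132,0],0,-1]]' 40
python3 -m pendant '[[[0.027,-0.03,0],0,-1],[[0.055,-0.06,0],0,-1],[[0.083,-0.091,0],0,-1],[[0.11,-0.121,0],0,-1],[[0.138,-0.151,0],0,-1]]'
python3 -m pendant '[[[0.027,-0.03,0],0,-1],[[0.055,-0.06,0],0,-1],[[0.083,-0.091,0],0,-1],[[0.11,-0.121,0],0,-1],[[0.13,-0.141,0],0,-1]]'
python3 -m pendant '[[[0.027,-0.03,0],0,-1],[[0.05,-0.055,0],0,-1],[[0.062,-0.07,0],0,-1],[[0.07,-0.08,0],0,-1],[[0.07,-0.08,0],0,-1]]'
python3 - <<'E'
from h import *
d=shot("wrist","w1.png");T,s=tcp();print(T.round(4),s["opening"])
P=pts(d)
for m,st,c in blobs(d,(5,130,60),(20,255,255)): print(st,c)
q=(P[:,:,2]>.104)&(P[:,:,2]<.12)&(np.hypot(P[:,:,0]-.468,P[:,:,1]-.072)<.04)
vv,uu=np.nonzero(q);print(uu.min(),uu.max(),vv.min(),vv.max());(u,v),r=cv2.minEnclosingCircle(np.c_[uu,vv].astype(np.float32))
c=ray(d,u,v,.11);print(u,v,r,c);D=T[:3,:3].T@(c-T[:3,3]);print("tool shift",D.round(4))
E
```

```text
t: 0.7
tool_pos: [0.3075, -0.4022, 0.4044]
tool_rot: [-3.075, -0.642, -0.0]
force: [1.0, -0.1, 0.2]
opening: 0.0853
grasp_force: 0.0
t: 1.2
tool_pos: [0.3734, -0.2085, 0.4047]
tool_rot: [3.075, 0.642, 0.0]
force: [1.1, -0.6, -0.3]
opening: 0.0855
grasp_force: 0.0
t: 1.7
tool_pos: [0.4361, -0.0266, 0.4048]
tool_rot: [-3.074, -0.644, -0.001]
force: [0.4, -0.1, 0.6]
opening: 0.0852
grasp_force: 0.0
t: 2.2
tool_pos: [0.4682, 0.0734, 0.4045]
tool_rot: [-3.074, -0.645, 0.001]
force: [-0.4, -0.5, 0.6]
opening: 0.0854
grasp_force: 0.0
[[ 9.159e-01  4.013e-01 -5.000e-04  4.681e-01]
 [ 4.013e-01 -9.159e-01 -4.000e-04  7.250e-02]
 [-6.000e-04  2.000e-04 -1.000e+00  4.045e-01]
 [ 0.000e+00  0.000e+00  0.000e+00  1.000e+00]] 0.08568723976001782
[297 152  51  34 539] [322.22263451 164.08348794]
[482 192  21  20 225] [491.84444444 201.79555556]
296 347 166 216
321.70001220703125 191.5 25.743824005126953 [0.46702807 0.07306423 0.11      ]
tool shift [-0.0006 -0.001   0.2945]
```

View pics/w1.png

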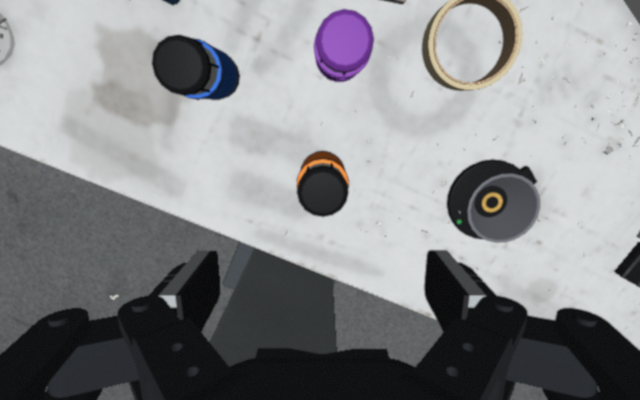

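The wrist view shows the orange lamp's cap centred between the fingers at (322,191). The dock's contact ring is at (492,202). I'm descending 0.181 m and gripping.

```bash
python3 - <<'E'
from h import *
d=shot("wrist");P=pts(d)
m,st,c=[b for b in blobs(d,(5,130,60),(20,255,255)) if b[1][0]>450][0]
u,v=st[0]+st[2]/2-.5,st[1]+st[3]/2-.5
print("ring",ray(d,u,v,.013),P[m].mean(0))
q=(P[:,:,2]>.034)&(P[:,:,2]<.045)&(np.hypot(P[:,:,0]-.51,P[:,:,1]+.108)<.06)
vv,uu=np.nonzero(q);(u,v),r=cv2.minEnclosingCircle(np.c_[uu,vv].astype(np.float32));print("rim",u,v,r,ray(d,u,v,.039))
E
python3 -m pendant '[[[0,-0.001,0.02],0,-1],[[0,-0.001,0.06],0,-1],[[0,-0.001,0.1],0,-1],[[0,-0.001,0.13],0,-1],[[0,-0.001,0.15],0,-1]]'
python3 -m pendant '[[[0,0,0.012],0,-1],[[0,0,0.022],0,-1],[[0,0,0.029],0,-1],[[0,0,0.031],0,-1],[[0,0,0.031],0,-1]]'
python3 -m pendant '[[[0,0,0],0,0.2],[[0,0,0],0,0.4],[[0,0,0],0,0.7],[[0,0,0],0,1],[[0,0,0],0,1]]' 40
python3 -m pendant '[[[0,0,0],0,1],[[0,0,0],0,1],[[0,0,0],0,1],[[0,0,0],0,1],[[0,0,0],0,1]]' 40
```

```text
ring [ 0.50833953 -0.11188807  0.013     ] [ 0.50860918 -0.11178932  0.01293789]
rim 502.5 207.5 37.90128707885742 [ 0.50893337 -0.11072909  0.039     ]
t: 2.8
tool_pos: [0.4665, 0.072, 0.2522]
tool_rot: [-3.075, -0.639, 0.005]
force: [0.1, -0.9, -0.5]
opening: 0.0851
grasp_force: 0.0
t: 3.3
tool_pos: [0.468, 0.0733, 0.2241]
tool_rot: [3.075, 0.642, 0.001]
force: [0.1, -0.2, 0.3]
opening: 0.0852
grasp_force: 0.0
t: 3.8
tool_pos: [0.4681, 0.0734, 0.2244]
tool_rot: [3.075, 0.642, 0.002]
force: [-0.9, -0.4, 5.9]
opening: 0.0437
grasp_force: 40.7
t: 4.3
tool_pos: [0.4681, 0.0734, 0.2244]
tool_rot: [3.075, 0.642, 0.002]
force: [-1.2, -0.7, 5.2]
opening: 0.044
grasp_force: 40.7
```

```bash
python3 -m pendant '[[[0,0,-0.01],0,1],[[0,0,-0.03],0,1],[[0,0,-0.055],0,1],[[0,0,-0.075],0,1],[[0,0,-0.08],0,1]]'
python3 -m pendant '[[[-0.004,0.02,0],0,1],[[-0.011,0.055,0],0,1],[[-0.018,0.09,0],0,1],[[-0.025,0.125,0],0,1],[[-0.03,0.15,0],0,1]]'
python3 -m pendant '[[[-0.004,0.02,0],0,1],[[-0.006,0.03,0],0,1],[[-0.007,0.0355,0],0,1],[[-0.007,0.0355,0],0,1],[[-0.007,0.0355,0],0,1]]'
python3 - <<'E'
from h import *
w=shot("wrist");s=shot("scene");t=shot("top")
T,o=tcp();print(o["tool_pos"],o["force"],o["opening"])
cv2.imwrite("pics/p2.png",np.hstack([cv2.resize(s["pixels"][100:220,310:440],(430,400)),cv2.resize(w["pixels"][100:300,220:440],(370,400))])[:,:,::-1])
for n,d in(("scene",s),("wrist",w)):
  for m,st,c in blobs(d,(5,130,60),(20,255,255),30):
    q=pts(d)[m&(d["z_map"]>0)];
    if len(q) and np.hypot(*(np.median(q,0)[:2]-[.5085,-.1115]))<.06: print(n,st,c.round(),np.median(q,0).round(3),q.min(0).round(3),q.max(0).round(3))
E
```

```text
t: 4.8
tool_pos: [0.4684, 0.0734, 0.3062]
tool_rot: [3.074, 0.642, 0.006]
force: [0.1, 0.5, -2.0]
opening: 0.0441
grasp_force: 41.3
t: 5.3
tool_pos: [0.5, -0.0779, 0.3027]
tool_rot: [-3.075, -0.641, 0.002]
force: [-0.3, 0.7, -1.7]
opening: 0.044
grasp_force: 41.6
t: 5.8
tool_pos: [0.5079, -0.1107, 0.3033]
tool_rot: [-3.074, -0.643, 0.001]
force: [-0.0, 0.4, -2.5]
opening: 0.0442
grasp_force: 41.6
[ 0.50798207 -0.11061555  0.30365053] [ 0.2985608  -0.08788006 -2.06913716] 0.044499175752665564
scene [371  29  22   7  53] [381.  33.] [ 0.485 -0.079  0.336] [ 0.471 -0.094  0.332] [ 0.501 -0.071  0.342]
scene [367 118  23  32 378] [380. 137.] [ 0.486 -0.1    0.123] [ 0.48  -0.129  0.101] [ 0.514 -0.087  0.161]
wrist [310 177  28  19 227] [324. 185.] [ 0.514 -0.108  0.013] [ 0.502 -0.123  0.008] [ 0.527 -0.097  0.096]
wrist [ 261  198  123  103 4550] [321. 236.] [ 0.524 -0.102  0.149] [ 0.495 -0.131  0.107] [ 0.529 -0.088  0.182]
```

View pics/p2.png

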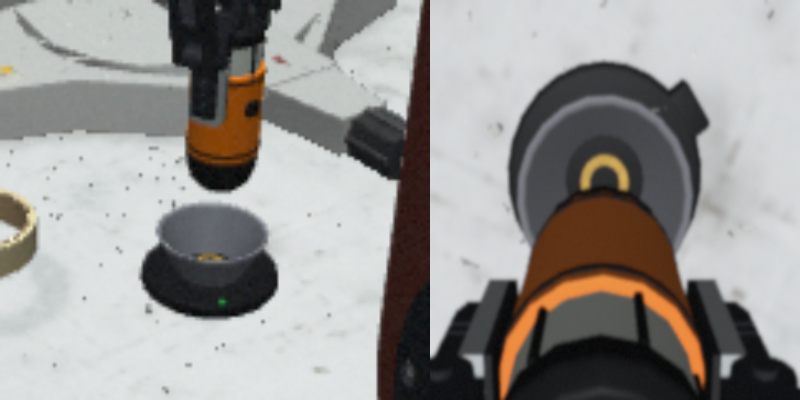

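The view shows the lamp held above the cup, with the base at about (220,180) and the cup at about (213,230) in the left half of the crop. It may be leaning slightly, so I'll measure the axis from the depth points.

```bash
python3 - <<'E'
from h import *
from scipy.optimize import least_squares
w=shot("wrist");s=shot("scene")
def body(d):
  ps=pts(d)
  M=np.zeros((400,640),bool)
  for m,st,c in blobs(d,(3,110,30),(22,255,255),30): M|=m
  M=cv2.erode(M.astype(np.uint8),np.ones((3,3)))>0
  q=ps[M&(d["z_map"]>0)]
  return q[(np.hypot(q[:,0]-.508,q[:,1]+.111)<.04)&(q[:,2]>.095)&(q[:,2]<.17)]
A=[body(w),body(s)]
def f(p,Q):
  a=np.array([p[2],p[3],1]);a/=np.linalg.norm(a);r=Q-[p[0],p[1],.13]
  return np.linalg.norm(np.cross(r,a),axis=1)-.023
for n,Q in(("wrist",A[0]),("scene",A[1]),("both",np.vstack(A))):
  r=least_squares(f,[.508,-.111,0,0],args=(Q,),loss="soft_l1",f_scale=.001)
  print(n,len(Q),r.x.round(4),np.abs(r.fun).mean(),Q[:,2].min(),Q[:,2].max())
# reference: purple/blue lamp axis check not needed
E
```

```text
wrist 4036 [ 0.5053 -0.1115 -0.0162 -0.0114] 0.0005039150855257675 0.10333160635717659 0.1657281289618845
scene 282 [ 0.5057 -0.1112  0.0027  0.0123] 0.0008639356741886691 0.1033346156912362 0.15945508013368892
both 4318 [ 0.5053 -0.1115 -0.0167 -0.01  ] 0.0005299432382430873 0.10333160635717659 0.1657281289618845
```

Tilt is about 1° and the lamp sits about 2.5 mm short in x. The foot is at z≈0.079, so it is 66 mm above home. I'll correct the offset and lower.

```bash
python3 -m pendant '[[[0.0025,0.001,0],0,1],[[0.0025,0.001,0.008],0,1],[[0.0025,0.001,0.02],0,1],[[0.0025,0.001,0.032],0,1],[[0.0025,0.001,0.038],0,1]]'
python3 -m pendant '[[[0,0,0.005],0,1],[[0,0,0.01],0,1],[[0,0,0.015],0,1],[[0,0,0.018],0,1],[[0,0,0.02],0,1]]'
python3 -m pendant '[[[0,0,0.001],0,1],[[0,0,0.002],0,1],[[0,0,0.003],0,1],[[0,0,0.004],0,1],[[0,0,0.004],0,1]]'
```

```text
t: 6.55
tool_pos: [0.5099, -0.1111, 0.2633]
tool_rot: [-3.073, -0.642, 0.005]
force: [-0.3, 1.6, -1.7]
opening: 0.0443
grasp_force: 41.6
t: 7.05
tool_pos: [0.5108, -0.1114, 0.2455]
tool_rot: [-3.075, -0.642, -0.0]
force: [-0.2, 0.4, -2.3]
opening: 0.0441
grasp_force: 41.6
t: 7.55
tool_pos: [0.5107, -0.1114, 0.2416]
tool_rot: [-3.075, -0.642, 0.0]
force: [-0.0, 0.2, -2.6]
opening: 0.0442
grasp_force: 41.6
```

```bash
python3 -m pendant '[[[0,0,0.0005],0,1],[[0,0,0.001],0,1],[[0,0,0.0015],0,1],[[0,0,0.002],0,1],[[0,0,0.002],0,1]]'
python3 -m pendant '[[[0,0,0.0005],0,1],[[0,0,0.001],0,1],[[0,0,0.001],0,1],[[0,0,0.001],0,1],[[0,0,0.001],0,1]]'
```

```text
t: 8.05
tool_pos: [0.5107, -0.1114, 0.2396]
tool_rot: [-3.075, -0.642, 0.0]
force: [-0.6, -1.1, -3.0]
opening: 0.0435
grasp_force: 41.6
t: 8.55
tool_pos: [0.5108, -0.1114, 0.2387]
tool_rot: [3.075, 0.642, 0.0]
force: [-0.2, -0.4, -2.4]
opening: 0.0436
grasp_force: 41.6
```

```bash
python3 -m pendant '[[[0,0,0.0005],0,1],[[0,0,0.001],0,1],[[0,0,0.001],0,1],[[0,0,0.001],0,1],[[0,0,0.001],0,1]]' 20
python3 -m pendant '[[[0,0,0],0,0.1],[[0,0,0],0,-0.05],[[0,0,0],0,-0.1],[[0,0,0],0,-0.2],[[0,0,0],0,-0.3]]' 20
python3 -m pendant '[[[0,0,0],0,-0.5],[[0,0,0],0,-0.7],[[0,0,0],0,-0.9],[[0,0,0],0,-1],[[0,0,0],0,-1]]' 20
python3 - <<'E'
from h import *
w=shot("wrist");s=shot("scene")
cv2.imwrite("pics/p3.png",np.hstack([cv2.resize(s["pixels"][100:220,310:440],(430,400)),cv2.resize(w["pixels"][100:300,210:430],(370,400))])[:,:,::-1])
E
```

```text
t: 9.05
tool_pos: [0.5108, -0.1114, 0.2377]
tool_rot: [-3.075, -0.642, -0.0]
force: [-0.0, 0.4, -3.4]
opening: 0.0441
grasp_force: 41.6
t: 9.55
tool_pos: [0.511, -0.1114, 0.2381]
tool_rot: [3.075, 0.642, 0.001]
force: [0.2, 0.6, 0.5]
opening: 0.056
grasp_force: 0.0
t: 10.05
tool_pos: [0.5107, -0.1114, 0.2377]
tool_rot: [-3.075, -0.642, 0.0]
force: [0.1, 0.3, -0.5]
opening: 0.0853
grasp_force: 0.0
```

View pics/p3.png

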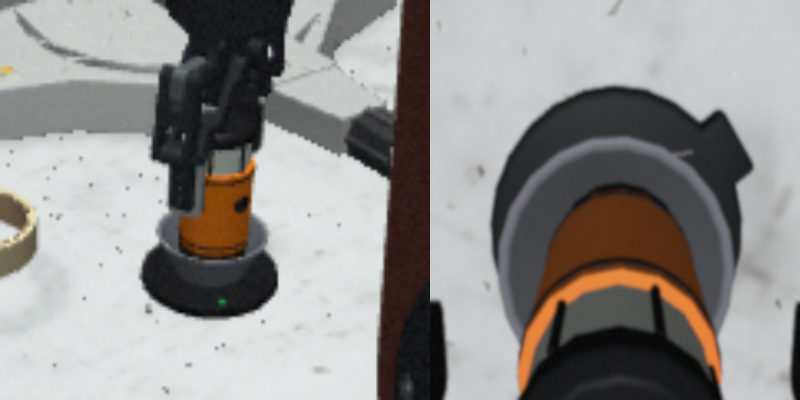

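The fingers are open and the lamp stands in the cup, with its body at (215,215) in the left half of the crop. Next I retreat straight up and check it.

```bash
python3 -m pendant '[[[0,0,-0.008],0,-1],[[0,0,-0.025],0,-1],[[0,0,-0.05],0,-1],[[0,0,-0.085],0,-1],[[0,0,-0.12],0,-1]]'
python3 -m pendant '[[[0,0,-0.02],0,-1],[[0,0,-0.03],0,-1],[[0,0,-0.04],0,-1],[[0,0,-0.04],0,-1],[[0,0,-0.04],0,-1]]'
python3 - <<'E'
from h import *
from scipy.optimize import least_squares
w=shot("wrist");s=shot("scene")
cv2.imwrite("pics/p4.png",np.hstack([cv2.resize(s["pixels"][100:250,220:440],(400,400*150//220)),cv2.resize(w["pixels"],(640,400))[64:336:,120:520]])[:,:,::-1])
P=pts(w);q=(P[:,:,2]>.11)&(P[:,:,2]<.14)&(np.hypot(P[:,:,0]-.5085,P[:,:,1]+.1115)<.045)
vv,uu=np.nonzero(q);(u,v),r=cv2.minEnclosingCircle(np.c_[uu,vv].astype(np.float32))
print("cap",u,v,r,ray(w,u,v,.123),np.median(P[q][:,2]))
q=(P[:,:,2]>.034)&(P[:,:,2]<.043)&(np.hypot(P[:,:,0]-.51,P[:,:,1]+.111)<.06)
vv,uu=np.nonzero(q);(u,v),r=cv2.minEnclosingCircle(np.c_[uu,vv].astype(np.float32));print("rim",u,v,r,ray(w,u,v,.039))
def f(p,Q):
  a=np.array([p[2],p[3],1]);a/=np.linalg.norm(a);return np.linalg.norm(np.cross(Q-[p[0],p[1],.07],a),axis=1)-.023
for d in(w,s):
  M=np.zeros((400,640),np.uint8)
  for m,st,c in blobs(d,(3,110,30),(22,255,255),30): M|=m.astype(np.uint8)
  Q=pts(d)[cv2.erode(M,np.ones((3,3)))>0]
  Q=Q[(np.hypot(Q[:,0]-.508,Q[:,1]+.111)<.04)&(Q[:,2]>.042)]
  r=least_squares(f,[.508,-.111,0,0],args=(Q,),loss="soft_l1",f_scale=.001);print(len(Q),r.x.round(4),Q[:,2].min(),Q[:,2].max())
t=shot("top");P=pts(t);q=(P[:,:,2]>.104)&(P[:,:,2]<.12)&(np.hypot(P[:,:,0]-.513,P[:,:,1]-.205)<.03);print("blue",P[q].mean(0))
E
```

```text
t: 10.65
tool_pos: [0.5105, -0.1113, 0.3591]
tool_rot: [-3.075, -0.642, 0.001]
force: [0.6, -0.4, 0.2]
opening: 0.0852
grasp_force: 0.0
t: 11.15
tool_pos: [0.5105, -0.1113, 0.3966]
tool_rot: [-3.074, -0.642, 0.002]
force: [-0.4, -0.2, -0.6]
opening: 0.0857
grasp_force: 0.0
cap 322.3699951171875 195.85000610351562 27.950393676757812 [ 0.51101645 -0.11114244  0.123     ] 0.11937175440962144
rim 321.05615234375 175.255615234375 37.964717864990234 [ 0.50899768 -0.11077061  0.039     ]
507 [ 0.5077 -0.1125 -0.0187 -0.027 ] 0.04365149655905737 0.11671380994404698
349 [ 0.5083 -0.1123 -0.0016  0.014 ] 0.042112862965417386 0.0912074875870888
blue [0.51295762 0.20515902 0.10923899]
```

View pics/p4.png

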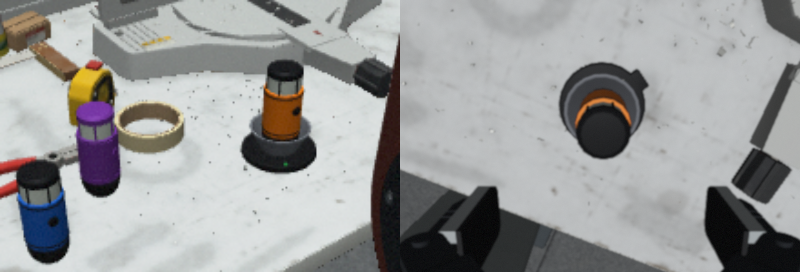

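The lamp stands in the cup, with the cap at (285,70) in the left half and (603,132) in the right half. The blue lamp hasn't moved. One last check on seating height and tilt.

```bash
python3 - <<'E'
from h import *
for n in("top","wrist"):
  d=shot(n);P=pts(d);N=np.hypot(P[:,:,0]-.5085,P[:,:,1]+.1115)<.04
  z=P[:,:,2];t=np.percentile(z[N&(z>.1)&(z<.14)],80);q=N&(abs(z-t)<.003)
  vv,uu=np.nonzero(q);(u,v),r=cv2.minEnclosingCircle(np.c_[uu,vv].astype(np.float32))
  A=np.c_[P[q][:,:2],np.ones(q.sum())];k=np.linalg.lstsq(A,P[q][:,2],rcond=None)[0]
  print(n,t,q.sum(),ray(d,u,v,.123),P[q].mean(0),"slope",k[:2].round(3))
E
```

```text
top 0.11967694189854683 31 [ 0.51196355 -0.10988742  0.123     ] [ 0.51780889 -0.1016563   0.11894286] slope [-0.076  0.017]
wrist 0.12001016839167096 2165 [ 0.50993956 -0.11162602  0.123     ] [ 0.5090766  -0.11200231  0.11931613] slope [-0.007 -0.001]
```

The cap top is level, with a slope under 0.5°. It is centred within about 1 mm of the dock axis, and it reads no higher than the fully-home height. Handing in.

```bash
python3 -c "
from workcell import order
print(order.sign_off())"
```

```text
the job is handed in; nothing more can be done
None
```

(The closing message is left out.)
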